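Sort the ratchet clamps, shut from open

TASK

Two steel ratchet clamps, scissor-like hand clamps with jaws at one end and a pair of handles at the other, lie on the workshop bench. Put the one that is ratcheted shut into the rectangular tray and the one with its jaws open into the round dish, each lying flat on the bottom and set down rather than dropped. Leave their jaws as they are.

Things in the scene. Friction and masses are not known exactly. Their poses are not given: they have to be found in the camera images.
- shut_clamp_center (a point): Ratchet clamp with its jaws shut: plain steel, 162 mm long, 35 wide, jaws together, handles close together with a thin ratchet bar across their ends. Flat on the bench, z up, jaws to +x, handles to -x (x -95 to +67). Origin: centre of the square pivot block (36 along x, 32 along y, 18 high; arms 12 high), 9 above the underside: grip it here from above, across y. 230 g, balanced near the origin. 
- open_clamp_center (a point): The like clamp, jaws open, spread like scissors. Flat on the bench, z up, jaws to +x, handles to -x (x -95 to +67). Origin: centre of the square pivot block (36 along x, 32 along y, 18 high; arms 12 high), 9 above the underside: grip it here from above, across y. 230 g, balanced near the origin. Moving jaw out to y -50, moving handle to y +75, all within 105 of the origin; clear beside the block for 11 either way along x.
- shut_clamp_jaw (a joint): Angle of the shut clamp's jaws, rad: 0 = ratcheted shut, grows as they open (0.7 at most). Stiff hinge (0.4 N m): stays where it is unless forced.
- open_clamp_jaw (a joint): Angle of the open clamp's jaws, rad: 0 = shut, starts open at 0.5 to 0.62. Stiff hinge (0.4 N m): stays where it is unless forced.
- tray: Rectangular open tray of plain aluminium, fixed to the bench: 270 (its x) by 190 (its y) by 25 mm high outside, walls and bottom 4 mm. Origin at the centre of its underside, z up. For the shut clamp.
- dish: Round flat-bottomed open dish of plain aluminium, fixed to the bench: 260 mm across, 25 mm high outside, upright wall and bottom 4 mm. Origin at the centre of its underside, z up. For the open clamp.
Things that resemble listed ones, but are neither listed nor needed, are in the scene too. Leave any blue or pink look-alike of the part that bears open_clamp_center alone.

How it is judged:
By the outcome, as a careful person would: the job done as asked, in the order asked, and still so for the second after the job is handed in, with the robot touching nothing.
It also fails if it takes over 51 s, if anything falls off the work surface, if the arm or the gripper's body presses on something with over 40 N, if the wrist force passes 120 N, or if a joint passes its speed limit or range.

ROBOT

A 6-joint arm with a two-finger parallel gripper is mounted at the origin on the work surface. World frame = base frame: x ahead of the robot, y to its left, z up, the work surface at z = 0. Lengths are in m, angles in degrees, forces in N, time in s.
With the tool pointing down it reaches from about 0.25 to 0.725 m from the base axis. Payload 9.7 kg.
Tool frame: the origin (TCP) lies at the very end of the fingers, on their centre line; the grasp point (between the pads) lies 19 mm behind it; z points along the fingers, y is the line along which they close (so a half turn about z gives the same grasp; the last joint's range is limited). The gripper opens to 85 mm and grips with 20 to 120 N. Pads are 22 mm wide; open, the fingers measure 114 mm over their backs; the gripper's body (76 mm by 85 mm) begins 54 mm behind the grasp point. The pads swing forward as they close: fully open they stand 13 mm farther back than shut.
Start: joints at [-70.015, 4.979, 10.078, 95.1, 0, 90], TCP at [0.188, -0.517, 0.231] pointing down, gripper open.
Joint ranges: [-179.16, 179.16], [-48.56, 103.87], [-65.8, 70.77], [-126.05, 130.52], [-82.76, 87.17], [-180, 180]. Speed limits (degrees/s): [127.2, 127.2, 147.25, 180, 180, 180].

INTERFACE

Orientations are given as [roll, pitch, yaw] about the fixed x, y, z axes, in that order (R = Rz(yaw) Ry(pitch) Rx(roll)).
In Python, from workcell import bot, viewer, finder gives the robot as it stands. The module is installed in compiled form; this text tells all that it offers.
- The arm moves only by the shell command python3 -m inch 'ROWS' [FORCE]. ROWS is JSON, a list that holds one entry, the list of rows, each a list of 7 numbers: the opening in per cent of the stroke, from 0 (shut) to 100 (fully open), then the shift along the tool's x, y, z in mm, then the turn, a rotation vector about the tool's x, y, z in degrees. In form: [[[grip, tx, ty, tz, ax, ay, az], ...]]. A call has 1 to 8 rows; each row shifts and turns the commanded pose from where the row before left it, along the tool's axes as they then stand; what a row does not reach is not made up. A row lasts 1/8 s, in which the tool goes at most 62.5 mm and 10.7 degrees, less where a joint would pass 70% of its speed; a pose out of reach is approached as far as the arm can. A call with a gripper value outside its range is refused whole. The fingers move at their own pace and stop on an object; FORCE is the grip in N (left out, the last holds). Time passes only in rows, so rows that do not move let the fingers close. It gives the time, the measured TCP pose, the force, the opening and the grip force at its end, in the units of the state.
- bot.get_obs(): the state, without advancing time (a new reading comes with each control period).
- viewer.camera(name): name is "scene" or "top" or "wrist"; returns a dict with "pixels" (480x640x3 uint8, red, green, blue), "vfov" (degrees; the focal length in pixels is half the picture's height over the tangent of half this angle, whatever the lens; pixels are square), "cx", "cy" (the principal point, pixels), "R" (3x3) and "t" (3): a world point X has camera coordinates R X + t. Camera axes: x right, y down, z forward; pixel columns grow to the right and rows downward; lengths in m; the calibration is good to about 2 mm. The wrist camera is an equidistant fisheye: a pixel r from the principal point sees the ray r / f radians off the axis. A picture is of the moment at which its call begins. There is no depth.
- bot.job_done(): hands the job in; it is judged then, once.
Trained networks look in the newest picture that a camera, given by its name, has taken for a name from the list of things; names that differ only in an ending like _2 or _b are one class to them, and where a whole thing is asked for, a point or a joint stands for the part that bears it (a point fixed in the world has none). Each returns a list of dicts, best first, with "conf" (0 to 1); they miss things now and then, are a little off and sometimes report something else, mostly with a low value. They report only what shows in the picture. A call takes as long as a camera call. They do not tell look-alikes from the thing itself.
- finder.outline_of(camera, thing): "pixels" (480x640 bool, what is visible of it) and "extent" ([centre column, centre row, width, height] in pixels, round what is visible of it).
- finder.mark_of(camera, thing): "position" ([column, row] in pixels: a listed point, or the origin of a listed thing).
The state is a dict: "time": time; "q": joint angles; "qd": joint speeds; "joint_efforts": joint torques, N m; "ee_pos": TCP position; "tcp_rot": TCP orientation; "wrist_force": force on the tool from outside, world axes, zero at the start; "torque": the same for the moment, N m; "opening": finger opening in m; "grasp_force": force on a finger pad.
Only numpy, scipy, OpenCV 4.12 (cv2) and the standard library are available. Lean on these libraries where they do the work, as an engineer would, in place of code of your own. Each camera call takes 0.05 s, during which the arm holds its last target. There are 200 camera calls.

## Working session

There is one attempt and no reset: what is moved stays moved. The work goes in short steps, Python scripts to look and compute and a shell command to move; the robot and the scene stay as the last step left them, time stands still between calls to the robot, and variables do not carry over. Pictures are saved under pics/ and viewed, at most 10 in all, crops included, and the job is handed in when it is done.

```bash
mkdir -p pics; cat > h.py <<'E'
import numpy as np, cv2
from workcell import bot, viewer, finder
def ground(c,u,v,z):
    f=240/np.tan(np.radians(c["vfov"])/2); R=np.array(c["R"]);t=np.array(c["t"])
    d=R.T@np.array([(u-c["cx"])/f,(v-c["cy"])/f,1]); o=-R.T@t
    return o+d*(z-o[2])/d[2]
def save(c,n,box=None,s=1):
    p=c["pixels"][:,:,::-1]
    if box: p=p[box[1]:box[3],box[0]:box[2]]
    cv2.imwrite("pics/"+n,cv2.resize(p,None,fx=s,fy=s,interpolation=cv2.INTER_CUBIC))
E
python3 - <<'E'
from h import *
c=viewer.camera("top"); save(c,"top.png")
for n in ["shut_clamp_center","open_clamp_center","tray","dish"]:
    z={"t":0,"d":0}.get(n[0],.009)
    for m in finder.mark_of("top",n): print(n,"mark",round(m["conf"],2),np.round(m["position"]),ground(c,*m["position"],z).round(3))
    for m in finder.outline_of("top",n): print(n,"out",round(m["conf"],2),np.round(m["extent"]))
print(bot.get_obs()["ee_pos"],bot.get_obs()["tcp_rot"],bot.get_obs()["time"])
E
```

```text
shut_clamp_center mark 0.82 [312. 242.] [0.468 0.022 0.009]
shut_clamp_center out 0.59 [319. 237.  75.  26.]
open_clamp_center mark 0.97 [360. 304.] [ 0.334 -0.082  0.009]
open_clamp_center mark 0.75 [314. 158.] [0.658 0.018 0.009]
open_clamp_center mark 0.67 [452. 346.] [ 0.246 -0.276  0.009]
open_clamp_center out 0.83 [322. 165.  74.  55.]
open_clamp_center out 0.67 [355. 300.  40.  75.]
open_clamp_center out 0.61 [449. 353.  38.  82.]
open_clamp_center out 0.21 [316. 242.  74.  10.]
tray mark 0.94 [167. 227.] [0.504 0.343 0.   ]
tray out 0.65 [164. 229. 116. 136.]
dish mark 0.91 [470. 217.] [ 0.526 -0.327  0.   ]
dish out 0.73 [472. 215. 119. 115.]
[ 0.18795647 -0.51685351  0.23122814] [-1.79991774e+02  1.60855802e-03  1.99850915e+01] 0.45
```

View pics/top.png

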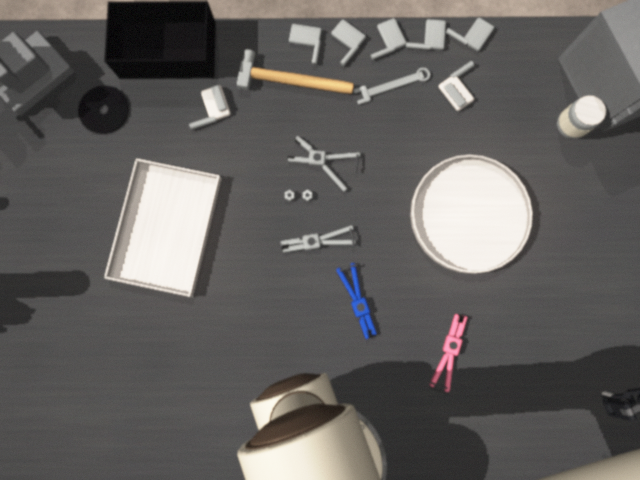

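The candidates are steel (314,158), which is spread like scissors and so fits "open"; steel (312,242), which is narrow and fits "shut"; and blue (360,304) and pink (452,346), which are look-alikes to leave alone. I'll confirm the two steel ones in one crop.

```bash
python3 - <<'E'
from h import *
c=viewer.camera("top"); save(c,"crop.png",(270,120,380,270),4)
R=np.array(c["R"]); print((-R.T@np.array(c["t"])).round(3))
for n,u in [("shut_clamp_center",(316,242)),("open_clamp_center",(322,165))]:
    for m in finder.outline_of("top",n):
        e=m["extent"]
        ys,xs=np.nonzero(m["pixels"]); P=np.array([ground(c,x,y,.006)[:2] for x,y in zip(xs,ys)])
        r=cv2.minAreaRect((P*1000).astype(np.float32)); print(n,e,[np.round(a,1) for a in r])
t=finder.outline_of("top","tray")[0]["pixels"]; ys,xs=np.nonzero(t)
P=np.array([ground(c,x,y,.025)[:2] for x,y in zip(xs,ys)])*1000
r=cv2.minAreaRect(P.astype(np.float32)); print("tray",r,cv2.boxPoints(r).round())
t=finder.outline_of("top","dish")[0]["pixels"]; ys,xs=np.nonzero(t)
P=np.array([ground(c,x,y,.025)[:2] for x,y in zip(xs,ys)])*1000
print("dish",cv2.minEnclosingCircle(P.astype(np.float32)))
E
```

```text
[ 3.150e-01 -1.000e-03  1.204e+00]
shut_clamp_center [320.1, 238.1, 75.1, 27.4] [array([469.6,   8.2]), array([ 44.6, 160.1]), np.float64(11.7)]
open_clamp_center [322.6, 166.2, 74.5, 56.6] [array([651.8,   0.8]), array([146.6,  91.4]), np.float64(70.0)]
open_clamp_center [448.2, 353.1, 36.8, 81.0] [array([ 237.1, -267.8]), array([ 44.5, 161.3]), np.float64(73.0)]
open_clamp_center [357.5, 299.1, 39.2, 75.0] [array([344.9, -80.8]), array([159.6,  41.2]), np.float64(22.2)]
tray ((502.7542724609375, 343.5700988769531), (198.9039306640625, 273.6247863769531), 78.35037231445312) [[349. 274.]
 [617. 219.]
 [657. 413.]
 [389. 469.]]
dish ((530.7267456054688, -322.89422607421875), 132.2979278564453)
```

View pics/crop.png

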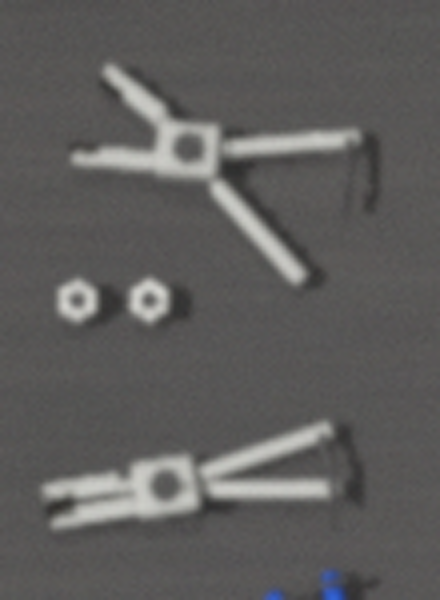

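Crop: the clamp at (314,158) has scissored arms, so it is the open steel one. The clamp at (312,242) has parallel jaws and close handles, so it is the shut steel one. Both point their jaws to the left in the image (+y). The shut one goes first: it sits at (0.468, 0.022) with yaw about 99°.

```bash
python3 -m inch '[[[75,37,-34,0,0,0,0],[75,37,-34,0,0,0,0],[75,37,-34,0,0,0,0],[75,37,-34,0,0,0,0],[75,37,-34,0,0,0,0],[75,37,-34,0,0,0,0],[75,37,-34,0,0,0,0],[75,37,-34,0,0,0,0]]]' 40
python3 -m inch '[[[75,37,-34,0,0,0,0],[75,37,-34,0,0,0,0],[75,37,-34,0,0,0,0],[75,37,-34,0,0,0,0],[75,0,0,0,0,0,-10],[75,0,0,0,0,0,-10],[75,0,0,0,0,0,-10],[75,0,0,0,0,0,-10]]]'
python3 -m inch '[[[75,0,0,20,0,0,-10],[75,0,0,20,0,0,-10],[75,0,0,20,0,0,-10],[75,0,0,20,0,0,-9],[75,0,0,0,0,0,0],[75,0,0,0,0,0,0]]]'
```

```text
time: 1.7
ee_pos: [0.3737, -0.1586, 0.2315]
tcp_rot: [180.0, -0.0, 20.0]
wrist_force: [0.8, -0.5, 0.0]
opening: 0.0644
grasp_force: 0.0
time: 2.7
ee_pos: [0.4658, 0.0184, 0.2313]
tcp_rot: [180.0, -0.0, 60.3]
wrist_force: [-0.6, -0.3, -0.5]
opening: 0.064
grasp_force: 0.0
time: 3.45
ee_pos: [0.466, 0.0183, 0.1522]
tcp_rot: [180.0, 0.0, 98.8]
wrist_force: [-0.7, -0.2, 0.2]
opening: 0.0639
grasp_force: 0.0
```

```bash
cat >> h.py <<'E'
def project(c,P):
    f=240/np.tan(np.radians(c["vfov"])/2); X=P@np.array(c["R"]).T+np.array(c["t"])
    th=np.arctan2(np.hypot(X[...,0],X[...,1]),X[...,2]); ph=np.arctan2(X[...,1],X[...,0])
    return (c["cx"]+f*th*np.cos(ph)).astype(np.float32),(c["cy"]+f*th*np.sin(ph)).astype(np.float32)
def wground(c,u,v,z):
    f=240/np.tan(np.radians(c["vfov"])/2); R=np.array(c["R"]); d=np.array([u-c["cx"],v-c["cy"]]); r=np.hypot(*d); th=r/f
    w=R.T@np.array([*(d/r*np.sin(th)),np.cos(th)]); o=-R.T@np.array(c["t"]); return o+w*(z-o[2])/w[2]
def rect(c,z,x0,y0,half,n,N=600):
    # world top view like top camera: up=+x, left=+y, centred on x0,y0
    g=np.linspace(half,-half,N); X,Y=np.meshgrid(x0+g,y0+g,indexing="ij")
    u,v=project(c,np.stack([X,Y,np.full_like(X,z)],-1))
    im=cv2.remap(c["pixels"][:,:,::-1].copy(),u,v,cv2.INTER_LINEAR); cv2.drawMarker(im,(N//2,N//2),(0,0,255),0,12); cv2.imwrite("pics/"+n,im)
def look(name,img,half=.12):
    c=viewer.camera("wrist"); o=bot.get_obs(); p=o["ee_pos"]
    for m in finder.mark_of("wrist",name): print(name,round(m["conf"],2),np.round(m["position"]),wground(c,*m["position"],.018).round(4))
    rect(c,.018,p[0],p[1],half,img); print(np.round(p,4),np.round(o["tcp_rot"],1))
E
python3 -c "
from h import *
look('shut_clamp_center','w1.png')"
```

```text
shut_clamp_center 0.84 [314. 211.] [0.4649 0.0299 0.018 ]
[0.4662 0.0183 0.1524] [179.9   0.   98.8]
```

View pics/w1.png

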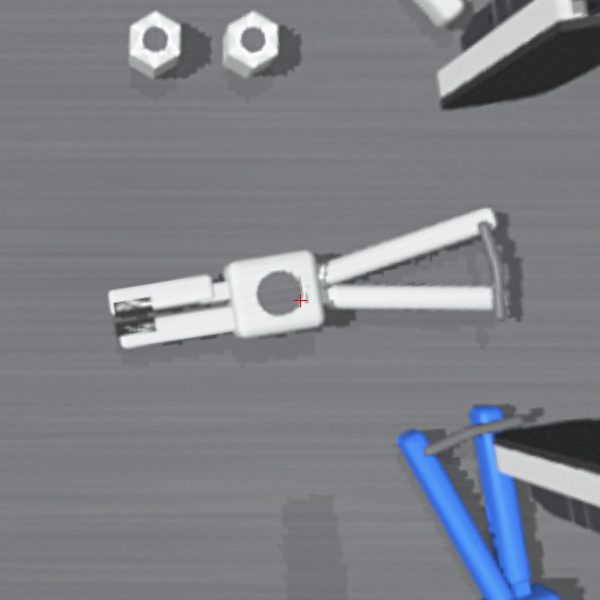

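The rectified view (0.4 mm/px) shows the shut clamp's block centred at (275,294) with yaw 98.4°, so the tool needs about +10 mm in x and +3 mm in y. Descending.

```bash
python3 -m inch '[[[75,10,3,30,0,0,0],[75,0,0,40,0,0,0],[75,0,0,40,0,0,0],[75,0,0,20,0,0,0],[75,0,0,12,0,0,0],[75,0,0,8,0,0,0],[75,0,0,0,0,0,0]]]' 40
python3 -m inch '[[[20,0,0,0,0,0,0],[20,0,0,0,0,0,0],[20,0,0,0,0,0,0],[20,0,0,0,0,0,0]]]' 50
```

```text
time: 4.42
ee_pos: [0.4674, 0.0286, 0.0015]
tcp_rot: [180.0, 0.0, 99.0]
wrist_force: [0.3, 0.4, 0.8]
opening: 0.0639
grasp_force: 0.0
time: 4.92
ee_pos: [0.4678, 0.0287, 0.0022]
tcp_rot: [179.9, 0.0, 99.0]
wrist_force: [-0.9, -0.5, 5.9]
opening: 0.031
grasp_force: 51.2
```

```bash
python3 -m inch '[[[20,0,0,-10,0,0,0],[20,0,0,-25,0,0,0],[20,0,0,-40,0,0,0],[20,0,0,-30,0,0,0],[20,20,5,0,0,0,0],[20,30,7,0,0,0,0],[20,40,9,0,0,0,0],[20,40,9,0,0,0,0]]]'
python3 -m inch '[[[20,45,10,0,0,0,0],[20,45,10,0,0,0,0],[20,40,9,0,0,0,0],[20,30,7,0,0,0,0],[20,20,4,0,0,0,0],[20,0,0,0,0,0,-8],[20,0,0,0,0,0,-10],[20,0,0,0,0,0,-10]]]'
python3 -m inch '[[[20,0,0,0,0,0,-10],[20,0,0,0,0,0,-10],[20,0,0,0,0,0,-10],[20,0,0,0,0,0,-8],[20,0,0,0,0,0,-3],[20,0,0,0,0,0,0],[20,0,0,0,0,0,0]]]'
python3 - <<'E'
from h import *
look('tray','w2.png',.18)
print(bot.get_obs()["q"])
E
```

```text
time: 5.92
ee_pos: [0.4764, 0.1628, 0.1067]
tcp_rot: [180.0, -0.0, 99.0]
wrist_force: [0.3, 0.0, -1.7]
opening: 0.0311
grasp_force: 50.3
time: 6.92
ee_pos: [0.4879, 0.3454, 0.1064]
tcp_rot: [-180.0, 0.0, 127.3]
wrist_force: [-0.1, -0.4, -0.7]
opening: 0.0308
grasp_force: 50.2
time: 7.8
ee_pos: [0.4879, 0.3456, 0.1064]
tcp_rot: [-180.0, -0.0, 167.9]
wrist_force: [0.0, -0.3, -2.1]
opening: 0.0308
grasp_force: 50.2
tray 0.8 [328. 255.] [0.4979 0.3531 0.018 ]
[0.488  0.3456 0.1064] [-180.    -0.   167.9]
[ 3.53156330e+01  1.08749478e+01  2.82162839e+00  8.19524065e+01
 -7.88306640e-06  4.73864464e+01]
```

View pics/w2.png

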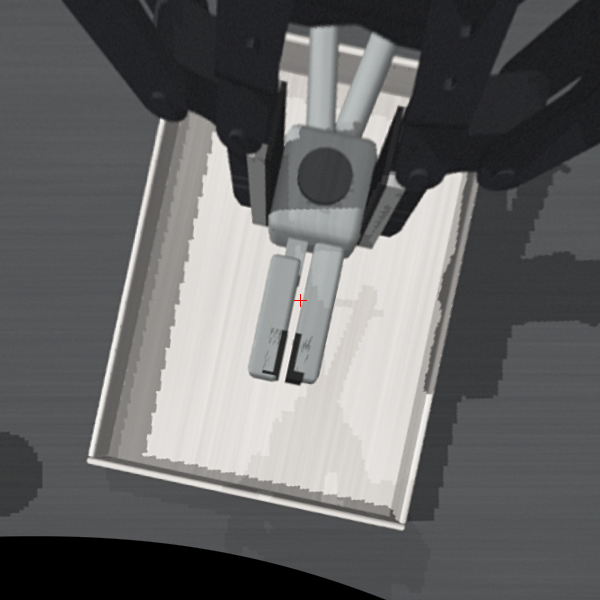

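The clamp is firmly held and lines up with the tray: walls from (160,120) to (90,460), the near edge at row 460–525, with room on all sides. Lowering gently.

```bash
python3 -m inch '[[[20,0,0,25,0,0,0],[20,0,0,35,0,0,0],[20,0,0,20,0,0,0],[20,0,0,10,0,0,0],[20,0,0,6,0,0,0],[20,0,0,2,0,0,0],[20,0,0,1,0,0,0],[20,0,0,0,0,0,0]]]'
python3 -m inch '[[[20,0,0,1,0,0,0],[20,0,0,0,0,0,0]]]'
```

```text
time: 8.9
ee_pos: [0.4882, 0.3459, 0.0078]
tcp_rot: [180.0, 0.0, 168.0]
wrist_force: [-0.7, -0.7, -2.5]
opening: 0.0307
grasp_force: 50.2
time: 9.15
ee_pos: [0.4879, 0.3458, 0.0063]
tcp_rot: [180.0, 0.0, 168.0]
wrist_force: [-0.4, -0.1, -2.4]
opening: 0.0308
grasp_force: 50.2
```

```bash
python3 -m inch '[[[20,0,0,0.5,0,0,0],[20,0,0,0,0,0,0]]]'
python3 -m inch '[[[20,0,0,0.5,0,0,0],[20,0,0,0,0,0,0]]]'
```

```text
time: 9.4
ee_pos: [0.488, 0.3458, 0.0063]
tcp_rot: [180.0, 0.0, 168.0]
wrist_force: [-1.9, -1.3, 4.1]
opening: 0.0308
grasp_force: 50.9
time: 9.65
ee_pos: [0.488, 0.3458, 0.0063]
tcp_rot: [180.0, 0.0, 168.0]
wrist_force: [-4.6, -2.7, 7.9]
opening: 0.0307
grasp_force: 51.6
```

```bash
python3 -m inch '[[[60,0,0,0,0,0,0],[60,0,0,0,0,0,0],[60,0,0,0,0,0,0],[60,0,0,-10,0,0,0],[60,0,0,-30,0,0,0],[60,0,0,-50,0,0,0],[60,0,0,-40,0,0,0],[60,0,0,-20,0,0,0]]]'
python3 -c "
from h import *
look('shut_clamp_center','w3.png',.18)"
python3 -m inch '[[[70,-29,-36,0,0,0,0],[70,-29,-36,0,0,0,0],[70,-29,-36,0,0,0,0],[70,-29,-36,0,0,0,0],[70,-29,-36,0,0,0,0],[70,-29,-36,0,0,0,0],[70,-29,-36,0,0,0,0],[70,-29,-36,0,0,0,0]]]'
python3 -m inch '[[[70,0,0,0,0,0,10],[70,0,0,0,0,0,10],[70,0,0,0,0,0,10],[70,0,0,0,0,0,10],[70,0,0,0,0,0,10],[70,0,0,0,0,0,10],[70,0,0,0,0,0,10],[70,0,0,0,0,0,10]]]'
python3 -m inch '[[[70,0,0,0,0,0,2],[70,0,0,0,0,0,0]]]'
python3 -c "
from h import *
look('open_clamp_center','w4.png')"
```

```text
time: 10.65
ee_pos: [0.4886, 0.3462, 0.1589]
tcp_rot: [179.8, 0.2, 168.0]
wrist_force: [-0.1, 0.6, -1.1]
opening: 0.0514
grasp_force: 0.0
shut_clamp_center 0.94 [312. 223.] [0.4899 0.3454 0.018 ]
[0.489  0.3465 0.1607] [179.7   0.2 168. ]
time: 11.75
ee_pos: [0.6551, 0.0143, 0.1541]
tcp_rot: [-180.0, -0.1, 168.0]
wrist_force: [0.6, 1.5, 0.5]
opening: 0.0597
grasp_force: 0.0
time: 12.75
ee_pos: [0.6545, 0.0158, 0.154]
tcp_rot: [-179.9, 0.0, 87.7]
wrist_force: [0.1, 0.6, 0.5]
opening: 0.0601
grasp_force: 0.0
time: 13.0
ee_pos: [0.6547, 0.0158, 0.1547]
tcp_rot: [-180.0, 0.0, 86.1]
wrist_force: [-0.5, -0.5, -0.1]
opening: 0.0599
grasp_force: 0.0
open_clamp_center 0.95 [ 54. 433.] [ 0.2586 -0.2675  0.018 ]
open_clamp_center 0.58 [317. 224.] [0.657  0.0165 0.018 ]
[0.6548 0.0158 0.1549] [-180.     0.    86.2]
```

View pics/w3.png

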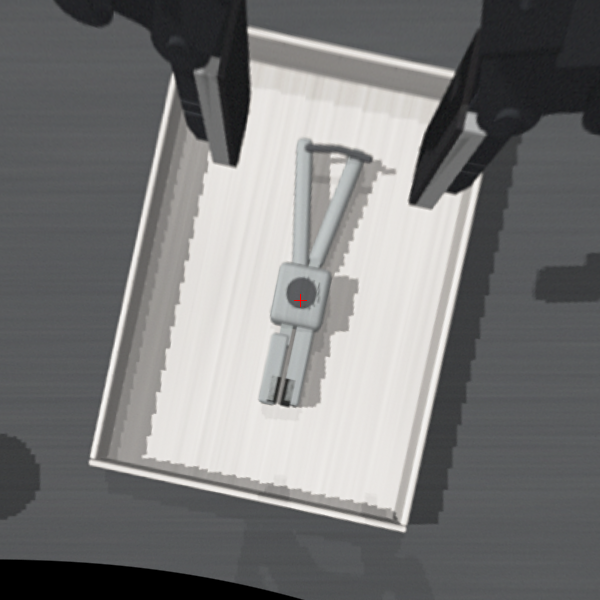

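View pics/w4.png

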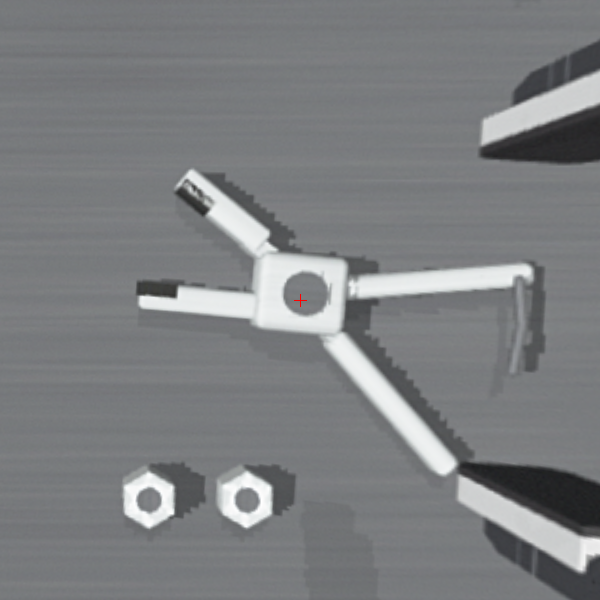

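The shut clamp lies flat inside the tray, with its block at (301,292). The open clamp's block is centred at (300,292) with yaw about 86.5°, and it needs +3 mm in tool y. I'll take one closer look on the way down because the pads barely fit.

```bash
python3 -m inch '[[[70,0,3,25,0,0,0],[70,0,0,35,0,0,0],[70,0,0,25,0,0,0],[70,0,0,10,0,0,0],[70,0,0,0,0,0,0],[70,0,0,0,0,0,0]]]'
python3 -c "
from h import *
look('open_clamp_center','w5.png',.08)"
```

```text
time: 13.85
ee_pos: [0.6586, 0.0156, 0.0617]
tcp_rot: [179.9, -0.0, 86.0]
wrist_force: [-0.4, -0.1, 0.2]
opening: 0.0596
grasp_force: 0.0
open_clamp_center 0.8 [ 25. 475.] [ 0.2717 -0.2551  0.018 ]
open_clamp_center 0.74 [310. 269.] [0.6569 0.0187 0.018 ]
[0.6586 0.0156 0.0618] [179.9  -0.   86. ]
```

View pics/w5.png

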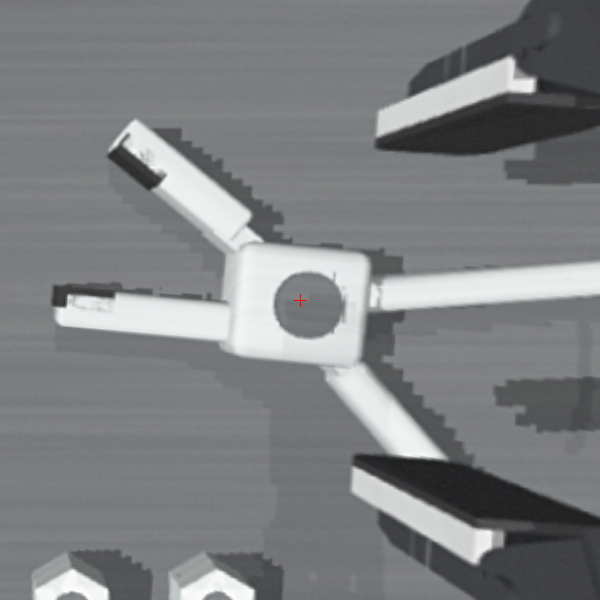

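Centred to about 1 mm, with the block at (303,303). Descending and closing.

```bash
python3 -m inch '[[[70,0,0,25,0,0,0],[70,0,0,20,0,0,0],[70,0,0,9,0,0,0],[70,0,0,5,0,0,0],[70,0,0,0,0,0,0]]]'
python3 -m inch '[[[22,0,0,0,0,0,0],[22,0,0,0,0,0,0],[22,0,0,0,0,0,0],[22,0,0,0,0,0,0]]]' 50
```

```text
time: 14.58
ee_pos: [0.658, 0.0156, 0.0014]
tcp_rot: [180.0, 0.0, 86.0]
wrist_force: [-0.7, 0.4, -0.5]
opening: 0.0599
grasp_force: 0.0
time: 15.08
ee_pos: [0.6584, 0.0156, 0.0025]
tcp_rot: [179.9, -0.0, 86.0]
wrist_force: [-0.4, 0.2, 5.3]
opening: 0.0309
grasp_force: 51.8
```

```bash
python3 -m inch '[[[22,0,0,-10,0,0,0],[22,0,0,-25,0,0,0],[22,0,0,-40,0,0,0],[22,0,0,-30,0,0,0],[22,-15,-5,0,0,0,0],[22,-30,-9,0,0,0,0],[22,-40,-12,0,0,0,0],[22,-45,-14,0,0,0,0]]]'
python3 -m inch '[[[22,-45,-14,0,0,0,0],[22,-45,-14,0,0,0,0],[22,-45,-13,0,0,0,0],[22,-40,-12,0,0,0,0],[22,-30,-9,0,0,0,0],[22,-14,-4,0,0,0,0],[22,0,0,0,0,0,0],[22,0,0,0,0,0,0]]]'
python3 - <<'E'
from h import *
look('dish','w6.png',.18)
E
```

```text
time: 16.08
ee_pos: [0.6071, -0.1128, 0.104]
tcp_rot: [-179.8, -0.0, 86.0]
wrist_force: [1.2, 0.5, -1.9]
opening: 0.0309
grasp_force: 50.8
time: 17.08
ee_pos: [0.5278, -0.3243, 0.1058]
tcp_rot: [-180.0, -0.0, 86.0]
wrist_force: [0.7, -0.1, -2.8]
opening: 0.0306
grasp_force: 50.8
dish 0.98 [313. 230.] [ 0.5279 -0.3131  0.018 ]
[ 0.528  -0.3242  0.106 ] [-180.   -0.   86.]
```

View pics/w6.png

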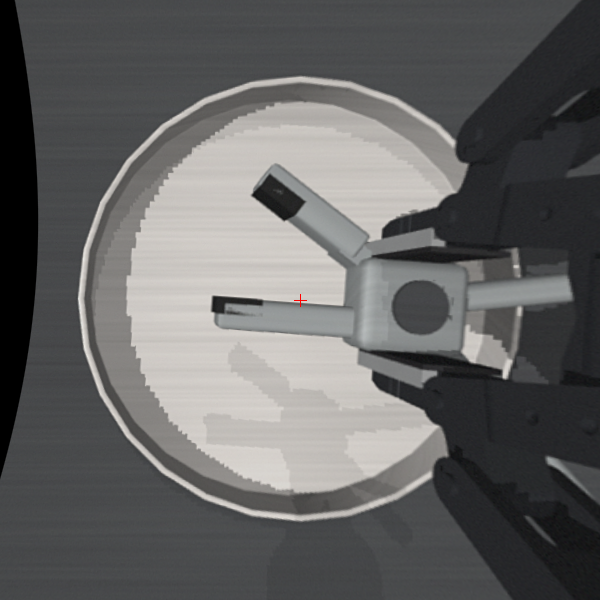

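The dish rim spans columns 80–520 and rows 77–520, so its centre (300,298) is under the tool. The clamp's jaws are unchanged. Lowering.

```bash
python3 -m inch '[[[22,0,0,25,0,0,0],[22,0,0,35,0,0,0],[22,0,0,20,0,0,0],[22,0,0,10,0,0,0],[22,0,0,6,0,0,0],[22,0,0,2,0,0,0],[22,0,0,1,0,0,0],[22,0,0,0,0,0,0]]]'
python3 -m inch '[[[22,0,0,0.5,0,0,0],[22,0,0,0,0,0,0]]]'
```

```text
time: 18.18
ee_pos: [0.5279, -0.3254, 0.0078]
tcp_rot: [180.0, 0.0, 86.0]
wrist_force: [0.9, -0.5, -3.0]
opening: 0.0308
grasp_force: 50.7
time: 18.42
ee_pos: [0.5277, -0.3252, 0.0069]
tcp_rot: [180.0, 0.0, 86.0]
wrist_force: [-1.0, -0.6, -2.6]
opening: 0.0308
grasp_force: 50.7
```

```bash
python3 -m inch '[[[22,0,0,0.5,0,0,0],[22,0,0,0,0,0,0]]]'
python3 -m inch '[[[22,0,0,0.5,0,0,0],[22,0,0,0,0,0,0]]]'
```

```text
time: 18.68
ee_pos: [0.5278, -0.3252, 0.0065]
tcp_rot: [180.0, 0.0, 86.0]
wrist_force: [0.2, 0.7, -0.8]
opening: 0.0304
grasp_force: 51.0
time: 18.92
ee_pos: [0.5278, -0.3252, 0.0064]
tcp_rot: [180.0, 0.0, 86.0]
wrist_force: [-3.5, 1.6, 6.6]
opening: 0.0309
grasp_force: 51.7
```

It is on the bottom. I'll release, retreat and check from the top.

```bash
python3 -m inch '[[[60,0,0,0,0,0,0],[60,0,0,0,0,0,0],[60,0,0,0,0,0,0],[60,0,0,-10,0,0,0],[60,0,0,-30,0,0,0],[60,0,0,-50,0,0,0],[60,0,0,-50,0,0,0],[60,0,0,-30,0,0,0]]]'
python3 -m inch '[[[60,40,-45,0,0,0,0],[60,40,-45,0,0,0,0],[60,40,-45,0,0,0,0],[60,40,-45,0,0,0,0],[60,40,-45,0,0,0,0],[60,0,0,0,0,0,0],[60,0,0,0,0,0,0]]]'
python3 - <<'E'
from h import *
c=viewer.camera("top"); save(c,"end.png")
E
```

```text
time: 19.92
ee_pos: [0.5282, -0.3255, 0.1797]
tcp_rot: [179.8, 0.1, 86.0]
wrist_force: [1.1, 0.2, 0.3]
opening: 0.0513
grasp_force: 0.0
time: 20.8
ee_pos: [0.3177, -0.11, 0.1767]
tcp_rot: [179.9, 0.0, 86.0]
wrist_force: [0.0, 0.2, 0.0]
opening: 0.0513
grasp_force: 0.0
```

View pics/end.png

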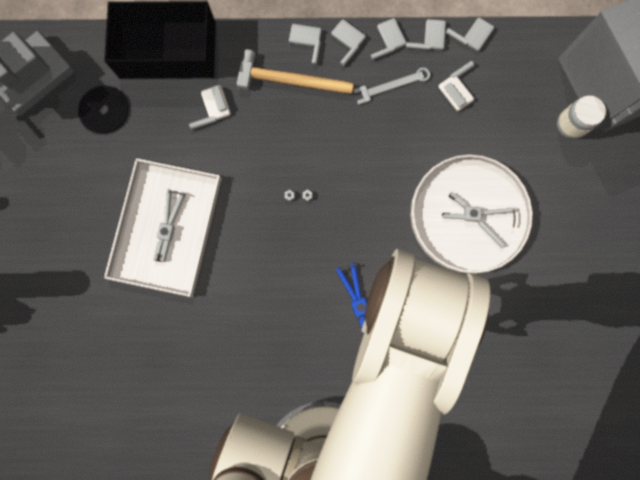

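The shut clamp lies in the tray at (165,230) and the open one lies in the dish at (474,213), both inside the walls. The nuts and the blue clamp haven't moved. Handing in.

```bash
python3 -c "
from workcell import bot
print(bot.job_done())"
```

```text
the job is handed in; nothing more can be done
None
```

The shut clamp was set down in the tray and then the open one in the dish, both with their jaws unchanged, and the job was handed in at about 21 s of the 51 s allowed.

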